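# Feed the nut cracker and hold its lever at the third click

### The arm

A 6-joint arm with a two-finger parallel gripper is mounted at the origin on the work surface. World frame = base frame: x ahead of the robot, y to its left, z up, the work surface at z = 0. Lengths are in m, angles in rad, forces in N, time in s.
With the tool pointing down it reaches from about 0.35 to 0.725 m from the base axis. Payload 4.3 kg.
Tool frame: the origin (TCP) lies on the centre line of the jaws, within the pads' length; the fingertips stand 25 mm ahead of it and the grasp point (between the pads) lies 6 mm ahead of it; z points along the fingers, y is the line along which they close (so a half turn about z gives the same grasp; the last joint's range is limited). The gripper opens to 85 mm and grips with 20 to 120 N. Pads are 22 mm wide; open, the fingers measure 114 mm over their backs; the gripper's body (76 mm by 85 mm) begins 54 mm behind the grasp point. The pads swing forward as they close: fully open they stand 13 mm farther back than shut.
Start: joints at [-1.254, 0.377, 0.081, 1.274, 0, 1.46], TCP at [0.238, -0.523, 0.256] pointing down, gripper open.
Joint ranges: [-2.72, 2.72], [-0.84, 1.66], [-1.02, 1.22], [-1.77, 2.12], [-1.37, 1.28], [-3.14, 3.14]. Speed limits (rad/s): [2.57, 2.57, 3.14, 3.14, 3.14, 3.14].

### API

Orientations are given as a rotation vector (axis times angle).
In Python, from workcell import r gives the robot as it stands.
- The arm moves only by the shell command python3 -m pendant 'ROWS'. ROWS is JSON, a list of rows, each an object with "claw": the gripper command: -1 is shut, 1 is fully open, values between are in proportion; "linear": the shift along the tool's x, y, z scaled (see below), a list of three; "dr": the turn, a rotation vector about the tool's x, y, z scaled (see below), a list of three. In form: [{"claw": claw, "linear": [dx, dy, dz], "dr": [ax, ay, az]}, ...]. A call has exactly 10 rows; each row shifts and turns the commanded pose from where the row before left it, along the tool's axes as they then stand; what a row does not reach is not made up. The controller multiplies each number of a shift by 100 mm and each number of a turn by 30 degrees. A row lasts 1/12 s, in which the tool goes at most 41.7 mm and 7.16 degrees, less where a joint would pass 70% of its speed; a pose out of reach is approached as far as the arm can. A call with a number of a shift or a turn outside -1 to 1 is refused whole. A call with a gripper value outside its range is refused whole. The fingers move at their own pace and stop on an object; the grip force is fixed at half the most. Time passes only in rows, so rows that do not move let the fingers close, or fill a call up. It gives the time, the measured TCP pose, the force, the opening and the grip force at its end, in the units of the state.
- r.sense(): the state, without advancing time (a new reading comes with each control period).
- r.snapshot(name): name is "side" or "top" or "wrist"; returns the picture (480x640x3 uint8, red, green, blue); there is no depth.
- r.camera_params(name): a dict with "K" (3x3 intrinsics, pixels), "extrinsics" (4x4, takes a point from camera to world coordinates). Camera axes: x right, y down, z forward; pixel columns grow to the right and rows downward; lengths in m; the calibration is good to about 2 mm. A picture is of the moment at which its call begins: read the wrist's pose just before it. camera_params takes no time and is no camera call; for the wrist camera it gives the pose at the moment of the call.
- r.finish_job(): hands the job in; it is judged then, once.
The state is a dict: "t": time; "joint_pos": joint angles; "dq": joint speeds; "tau": joint torques, N m; "position": TCP position; "tcp_rot": TCP orientation; "force": force on the tool from outside, world axes, zero at the start; "wrist_torque": the same for the moment, N m; "grip_width": finger opening in m; "grasp_force": force on a finger pad.
Only numpy, scipy, OpenCV 4.12 (cv2) and the standard library are available. Lean on these libraries where they do the work, as an engineer would, in place of code of your own. Each camera call takes 0.05 s, during which the arm holds its last target. There are 200 camera calls.

### The job

Take the nut tray by its upright grip and tip it so that all four walnuts go into the hopper of the nut cracker, then stand the empty tray flat on the worktop again. Only then press the cracker's spring lever down past the first two clicks to the third, fully down, and finish while holding it there with the fingers: do not let go, it springs back. Leave the other things where they stand.

Things in the scene. Friction and masses are not known exactly. Their poses are not given: they have to be found in the camera images.
- hopper (a point): The electric nut cracker, fixed to the worktop: a white casing 175 x 150 mm, top at 100 mm, under a square steel hopper, open above, 140 mm square outside (132 mm inside, walls 4 mm), narrowing inside to a well. This point is the centre of the hopper's mouth, level with its rim, 185 mm above the worktop. z is up; -x points to the front of the cracker, where its lever sticks out; the hopper's sides lie along x and y.
- lever_pad (a point): Centre of the upper face of the black thumb pad (34 mm long, 44 mm wide, 10 mm thick) on the end of the speed lever, which sticks out of the cracker's front. At rest the lever slopes up by 0.3 rad, the pad's face 112 mm above the worktop; pressed fully down it slopes down by 0.3 rad and the face is 62 mm above the worktop. The point follows the lever; it lies about 155 mm from the hopper's centre along the cracker's -x. Press on it from above with shut fingers.
- lever (a joint): Turn of the speed lever in rad: 0 at rest (up), 0.6 at the stop (down). Its hinge is level, 85 mm behind the pad's centre and 82 mm above the worktop. Clicks are felt at 0.2 (first), 0.4 (second) and 0.6 (third, which is also the stop). A spring always drives it back up when let go, from any place: pressing on the pad takes about 3 N at the start, rising and easing at each click, up to 11 N on the way and about 9 N at the third.
- tray_grip (a point): The loose nut tray (0.13 to 0.25 kg): an aluminium scoop tray, 90 mm wide and about 130 mm long, side and rear walls 35 mm high, its floor 3 mm thick; the front is open, with a ramp rising at 20 degrees to a lip. At the rear stands a wooden upright grip, 14 mm thick along x, 30 mm wide along y, 90 mm tall. This point is in the middle of the grip, 68 mm above the tray's underside, 22 mm under the grip's top. x points forward to the pouring lip, z up.
- tray_lip (a point): Middle of the tray's pouring lip: 137.5 mm ahead of the grip point along x, and 52 mm lower (16 mm above the tray's underside). Axes as the tray's.
- jar: bystander: amber jar with a steel cap, 60 mm across, 95 mm tall; origin under its centre
- mug: bystander: white mug, 76 mm across, 85 mm tall; origin under its centre
- bowl: bystander: steel bowl, 130 mm across, 60 mm tall; origin under its centre
- bottle: bystander: clear bottle, 44 mm across, 130 mm tall; origin under its centre
- spatula: bystander: spatula lying flat, along its x
- cup: bystander: small white cup, 70 mm across, 60 mm tall; origin under its centre
- can: bystander: tin can, 70 mm across, 80 mm tall; origin under its centre
- nut1_c (a point): Centre of a walnut in its shell, round, 32 mm across, 14 g; rolls easily. The four walnuts lie loose in the tray at the start.
- nut2_c (a point): Centre of a walnut in its shell, round, 32 mm across, 14 g; rolls easily. The four walnuts lie loose in the tray at the start.
- nut3_c (a point): Centre of a walnut in its shell, round, 32 mm across, 14 g; rolls easily. The four walnuts lie loose in the tray at the start.
- nut4_c (a point): Centre of a walnut in its shell, round, 32 mm across, 14 g; rolls easily. The four walnuts lie loose in the tray at the start.
Things that resemble listed ones, but are neither listed nor needed, are in the scene too. What is shaped like the part that bears nut4_c but purple or turquoise is not meant.

How it is judged:
By the outcome, as a careful person would: the job done as asked, in the order asked, and still so for the second after the job is handed in, while the arm keeps its last pose, push and grip.
It also fails if it takes over 72 s, if anything falls off the work surface, if the arm or the gripper's body presses on something with over 40 N, if the wrist force passes 120 N, or if a joint passes its speed limit or range.

## Working session

There is one attempt and no reset: what is moved stays moved. The work goes in short steps, Python scripts to look and compute and a shell command to move; the robot and the scene stay as the last step left them, time stands still between calls to the robot, and variables do not carry over. Pictures are saved under pics/ and viewed, at most 10 in all, crops included, and the job is handed in when it is done.

```bash
ls; mkdir -p pics; python3 - <<'E'
from workcell import r
import cv2,numpy as np
for n in ("top","side"):
    im=r.snapshot(n); cv2.imwrite(f"pics/{n}0.png",im[:,:,::-1]); p=r.camera_params(n); print(n,np.round(p["K"],1).tolist(),np.round(p["extrinsics"],3).tolist())
s=r.sense(); print(s)
E
```

```text
pics
top [[542.4, 0.0, 323.5], [0.0, 542.4, 253.9], [0.0, 0.0, 1.0]] [[-0.012, -0.998, 0.058, 0.464], [-1.0, 0.012, 0.011, -0.012], [-0.012, -0.058, -0.998, 1.256], [0.0, 0.0, 0.0, 1.0]]
side [[455.6, 0.0, 312.8], [0.0, 455.6, 229.9], [0.0, 0.0, 1.0]] [[0.95, -0.159, 0.269, 0.257], [-0.313, -0.483, 0.818, -0.897], [-0.0, -0.861, -0.508, 0.696], [0.0, 0.0, 0.0, 1.0]]
{'t': 0.1, 'joint_pos': array([-1.25427231e+00,  3.78002624e-01,  7.98001781e-02,  1.27440553e+00,
        1.14847366e-05,  1.46051262e+00]), 'dq': array([ 2.62374895e-03, -1.05473745e-03,  4.79515375e-03, -5.85891728e-04,
       -9.46003946e-05,  8.73310854e-04]), 'tau': array([-3.10732948e-04, -4.64692318e+01,  2.70582461e+01,  1.20565714e-02,
       -2.77580912e-04,  1.29845438e-05]), 'position': array([ 0.23788312, -0.52290642,  0.25546282]), 'tcp_rot': array([-3.06856546e+00, -6.64968988e-01,  2.74829896e-04]), 'force': array([-0.27264404, -0.16981574,  0.04170371]), 'wrist_torque': array([ 0.00088552, -0.0277465 , -0.04805326]), 'grasp_force': 0.0, 'grip_width': 0.08551513768654236}
```

View pics/top0.png

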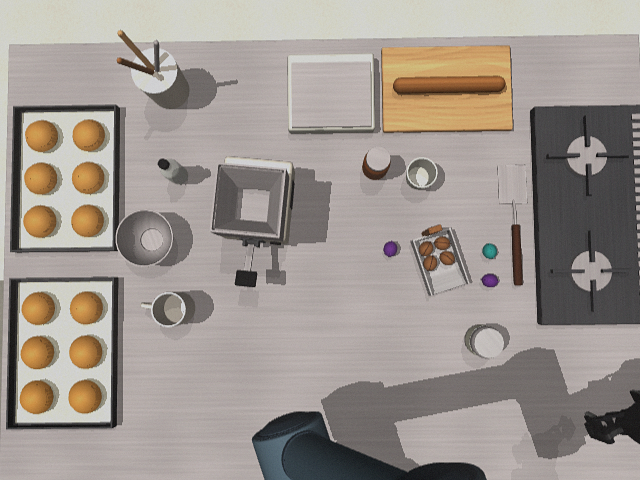

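View pics/side0.png

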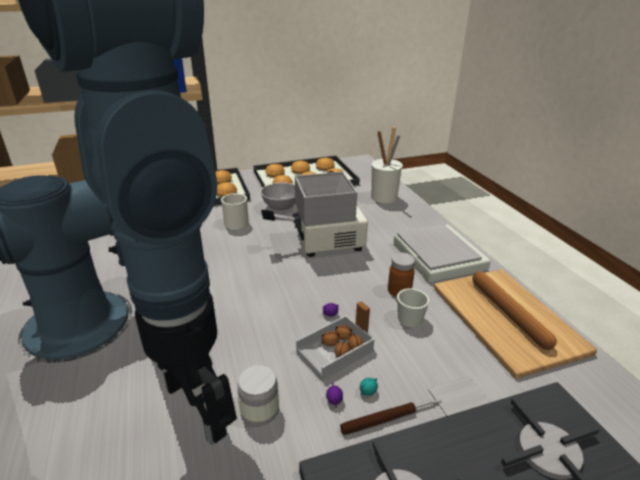

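The top view shows the tray grip at (432,231), with its lip at about (448,292) and four brown nuts in it. The hopper mouth is at (250,200) and the lever pad at (246,278).
Things that could be mistaken for the grip are the spatula handle (517,254), the rolling pin (449,85) and the jar (376,162). Things that could be mistaken for the nuts are the purple balls (391,249) and (490,281) and the turquoise ball (490,251). I choose the wooden block at (432,231) on the tray and will check it in a crop.

```bash
cat > h.py <<'E'
from workcell import r
import cv2,numpy as np
from scipy.spatial.transform import Rotation as R
def ray(n,uv,z,p=None):
    p=p or r.camera_params(n); K=np.array(p["K"]);E=np.array(p["extrinsics"])
    d=E[:3,:3]@np.linalg.inv(K)@[uv[0],uv[1],1]; o=E[:3,3]
    return o+d*(z-o[2])/d[2]
def proj(n,X,p=None):
    p=p or r.camera_params(n); K=np.array(p["K"]);E=np.array(p["extrinsics"])
    c=K@(E[:3,:3].T@(np.array(X)-E[:3,3])); return c[:2]/c[2]
E
python3 - <<'E'
from h import *
im=cv2.imread("pics/top0.png")
a=cv2.resize(im[215:305,400:480],None,fx=6,fy=6,interpolation=cv2.INTER_CUBIC)
b=cv2.resize(im[150:295,205:305],(372,540),interpolation=cv2.INTER_CUBIC)
cv2.imwrite("pics/crop.png",np.hstack([a[:540],b])[:540,:800])
h=cv2.cvtColor(im,cv2.COLOR_BGR2HSV)
m=cv2.inRange(h,(3,100,50),(22,255,255)); 
n,l,st,c=cv2.connectedComponentsWithStats(m[215:305,400:480])
print(st[1:].tolist(),(c[1:]+[400,215]).round(1).tolist())
m=cv2.inRange(h,(0,0,0),(180,255,60))[260:295,225:265]
n,l,st,c=cv2.connectedComponentsWithStats(m);print(st.tolist(),(c+[225,260]).round(1).tolist())
E
```

```text
[[22, 10, 20, 11, 109], [34, 22, 16, 13, 154], [19, 27, 18, 29, 305], [40, 37, 15, 13, 154]] [[432.2, 230.0], [441.8, 242.8], [427.7, 255.5], [446.7, 257.8]]
[[0, 0, 40, 35, 1093], [10, 11, 22, 16, 307]] [[244.2, 276.6], [245.7, 278.3]]
```

View pics/crop.png

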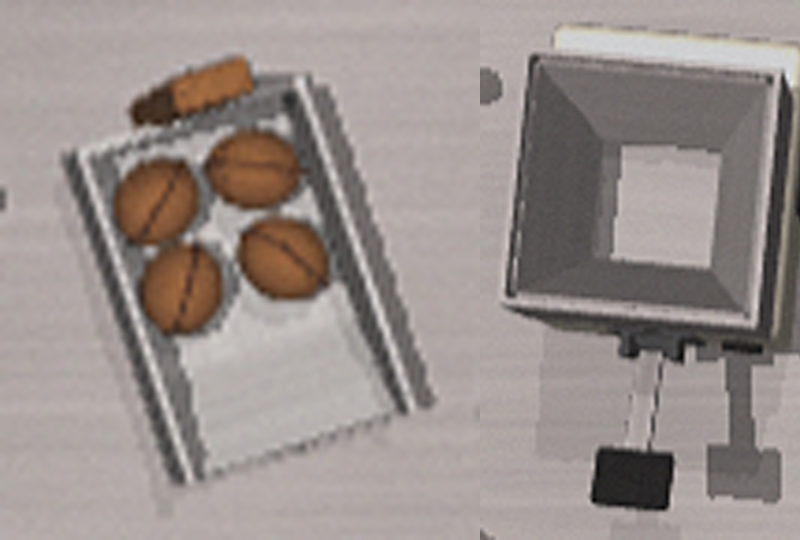

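```bash
python3 - <<'E'
from h import *
A=lambda u,v:(400+u/6-.4,215+v/6-.4)
B=lambda u,v:((u-480)/3.72+205-.4,v/3.724+150-.4)
g=ray("top",A(212,86),.090); gc=[ray("top",A(*q),.09) for q in((172,78),(245,57),(252,95),(180,113))]
rr=[ray("top",A(*q),.035) for q in((72,155),(305,78))]
l=[ray("top",A(*q),.016) for q in((190,480),(410,410))]; lm=(l[0]+l[1])/2
print("grip",g,"lip",lm,"dist",np.linalg.norm((lm-g)[:2]),"w",np.linalg.norm(l[0]-l[1]),"yaw",np.degrees(np.arctan2(*(lm-g)[1::-1])), "grip w",np.linalg.norm(gc[0]-gc[1]),np.linalg.norm(gc[1]-gc[2]))
c=[ray("top",B(*q),.185) for q in((533,55),(785,73),(757,320),(505,300))]
print("hop",np.mean(c,0),[np.linalg.norm(c[i]-c[i-1]).round(3) for i in range(4)],[np.degrees(np.arctan2(*(c[i]-c[i-1])[1::-1])).round(1) for i in range(4)])
p=ray("top",(245.8,278.3),.112); print("pad",p,np.linalg.norm((p-np.mean(c,0))[:2]))
for n,X in (("g",g),("l",lm),("h",np.mean(c,0)),("p",p)): print(n,proj("side",X))
print("tool axes",R.from_rotvec(r.sense()["tcp_rot"]).as_matrix().round(3))
for n,uv,z in(("jar",(376,160),.095),("mug2",(422,172),.085),("cup",(487,342),.06),("purple1",(391,249),.016),("teal",(490,251),.016),("purple2",(490,281),.016),("mug",(168,309),.085),("bowl",(145,238),.06),("bottle",(164,163),.13)): print(n,ray("top",uv,z).round(3))
E
```

```text
grip [ 0.58305719 -0.23922613  0.09      ] lip [ 0.45350572 -0.28371071  0.016     ] dist 0.13697613871279635 w 0.08764025181769632 yaw -161.04887221526232 grip w 0.02729948774716443 0.01390263195838291
hop [0.63663841 0.14761795 0.185     ] [np.float64(0.133), np.float64(0.136), np.float64(0.134), np.float64(0.135)] [np.float64(-6.5), np.float64(-94.9), np.float64(173.1), np.float64(84.7)]
pad [0.48132467 0.16572889 0.112     ] 0.15636612617175194
g [363.44450753 304.32091773]
l [310.13582293 360.65497207]
h [325.40391592 183.31704078]
p [268.42322295 212.99232347]
tool axes [[ 0.91   0.414 -0.001]
 [ 0.414 -0.91   0.002]
 [ 0.    -0.002 -1.   ]]
jar [ 0.734 -0.115  0.095]
mug2 [ 0.708 -0.215  0.085]
cup [ 0.337 -0.352  0.06 ]
purple1 [ 0.546 -0.152  0.016]
teal [ 0.538 -0.378  0.016]
purple2 [ 0.47  -0.376  0.016]
mug [0.418 0.338 0.085]
bowl [0.574 0.398 0.06 ]
bottle [0.726 0.335 0.13 ]
```

```bash
python3 -m pendant '[{"claw":1,"linear":[0.36,-0.096,0],"dr":[0,0,0]},{"claw":1,"linear":[0.36,-0.096,0],"dr":[0,0,0]},{"claw":1,"linear":[0.36,-0.096,0],"dr":[0,0,0]},{"claw":1,"linear":[0.36,-0.096,0],"dr":[0,0,0]},{"claw":1,"linear":[0.36,-0.096,0],"dr":[0,0,0]},{"claw":1,"linear":[0.36,-0.096,0],"dr":[0,0,0]},{"claw":1,"linear":[0.36,-0.096,0],"dr":[0,0,0]},{"claw":1,"linear":[0.36,-0.096,0],"dr":[0,0,0]},{"claw":1,"linear":[0.36,-0.096,0],"dr":[0,0,0]},{"claw":1,"linear":[0.36,-0.096,0],"dr":[0,0,0]}]'
python3 -m pendant '[{"claw":1,"linear":[0,0,0],"dr":[0,0,-0.235]},{"claw":1,"linear":[0,0,0],"dr":[0,0,-0.235]},{"claw":1,"linear":[0,0,0],"dr":[0,0,-0.235]},{"claw":1,"linear":[0,0,0],"dr":[0,0,-0.235]},{"claw":1,"linear":[0,0,0],"dr":[0,0,-0.235]},{"claw":1,"linear":[0,0,0],"dr":[0,0,-0.235]},{"claw":1,"linear":[0,0,0],"dr":[0,0,-0.235]},{"claw":1,"linear":[0,0,0],"dr":[0,0,-0.235]},{"claw":1,"linear":[0,0,0],"dr":[0,0,-0.235]},{"claw":1,"linear":[0,0,0],"dr":[0,0,-0.235]}]'
cat >> h.py <<'E'
def togo(pos,M):
    s=r.sense(); T=R.from_rotvec(s["tcp_rot"]); M=R.from_matrix(M) if not isinstance(M,R) else M
    print("t",round(s["t"],2),"q",s["joint_pos"].round(2),"pos",s["position"].round(4),"F",s["force"].round(1),"w",round(s["grip_width"],4),"gf",round(s["grasp_force"],1))
    print("lin units",(T.inv().apply(np.array(pos)-s["position"])/.1).round(3),"dr units",(np.degrees((T.inv()*M).as_rotvec())/30).round(3))
def down(psi,th=0):
    "tool x at yaw psi, z down, then tray tipped th deg (lip down) about tool x; forward=yaw psi+90"
    p=np.radians(psi); x=np.array([np.cos(p),np.sin(p),0]); z=np.array([0,0,-1.]); 
    B=R.from_matrix(np.column_stack([x,np.cross(z,x),z])); return B*R.from_euler('x',th,degrees=True)
E
python3 -c "
from h import *
togo([.583,-.239,.18],down(109))
f=np.radians(199);print(down(109,30).apply([0,0,1]),np.cos(f),np.sin(f))"
```

```text
t: 0.93
position: [0.527, -0.2854, 0.2559]
tcp_rot: [-3.07, -0.665, 0.001]
force: [0.1, 0.1, 1.0]
grip_width: 0.0854
grasp_force: 0.0
t: 1.77
position: [0.5257, -0.2868, 0.2557]
tcp_rot: [-2.115, -2.321, 0.0]
force: [0.1, 1.3, 0.1]
grip_width: 0.0852
grasp_force: 0.0
t 1.77 q [-0.61  0.43  0.16  1.3  -0.    0.87] pos [ 0.5257 -0.2868  0.2557] F [0.1 1.3 0.1] w 0.0852 gf 0.0
lin units [0.422 0.616 0.756] dr units [-0.002 -0.002 -0.457]
[-0.47275929 -0.16278408 -0.8660254 ] -0.9455185755993167 -0.32556815445715676
```

```bash
sed -i "s/from_euler('x',th/from_euler('x',-th/" h.py
python3 -m pendant '[{"claw":1,"linear":[0,0,0],"dr":[0,0,-0.228]},{"claw":1,"linear":[0,0,0],"dr":[0,0,-0.229]},{"claw":1,"linear":[0.06,0.16,0.16],"dr":[0,0,0]},{"claw":1,"linear":[0.06,0.16,0.16],"dr":[0,0,0]},{"claw":1,"linear":[0.06,0.16,0.16],"dr":[0,0,0]},{"claw":1,"linear":[0.06,0.16,0.16],"dr":[0,0,0]},{"claw":1,"linear":[0.02,0.06,0.1],"dr":[0,0,0]},{"claw":1,"linear":[0,0,0],"dr":[0,0,0]},{"claw":1,"linear":[0,0,0],"dr":[0,0,0]},{"claw":1,"linear":[0,0,0],"dr":[0,0,0]}]'
python3 - <<'E'
from h import *
p=r.camera_params("wrist"); im=r.snapshot("wrist"); cv2.imwrite("pics/w1.png",im[:,:,::-1])
togo([.583,-.239,.076],down(109)); print(proj("wrist",[.583,-.239,.09],p),proj("wrist",[.4535,-.2837,.016],p))
E
```

```text
t: 2.6
position: [0.5837, -0.2408, 0.1831]
tcp_rot: [1.832, 2.551, -0.001]
force: [-0.1, -0.2, 0.2]
grip_width: 0.0852
grasp_force: 0.0
t 2.65 q [-0.49  0.52  0.11  1.16 -0.    0.75] pos [ 0.5839 -0.241   0.1835] F [ 0.7 -0.4  0.1] w 0.0857 gf 0.0
lin units [ 0.024 -0.003  1.075] dr units [ 0.002  0.003 -0.013]
[315.61235837 259.30618151] [115.67877641 221.80050338]
```

View pics/w1.png

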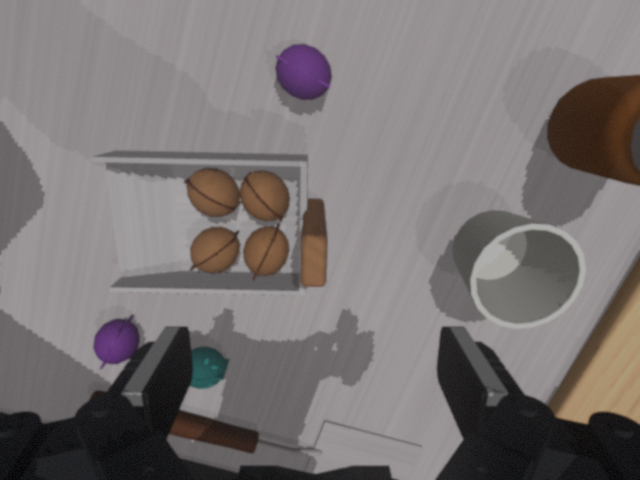

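The wrist view shows the grip's top face at about (314,259), against a predicted (316,259). The four brown nuts sit in the tray, and there is a clear path straight down.

```bash
python3 -m pendant '[{"claw":1,"linear":[0.02,0,0.25],"dr":[0,0,0]},{"claw":1,"linear":[0,0,0.25],"dr":[0,0,0]},{"claw":1,"linear":[0,0,0.25],"dr":[0,0,0]},{"claw":1,"linear":[0,0,0.2],"dr":[0,0,0]},{"claw":1,"linear":[0,0,0.12],"dr":[0,0,0]},{"claw":1,"linear":[0,0,0],"dr":[0,0,0]},{"claw":0,"linear":[0,0,0],"dr":[0,0,0]},{"claw":-1,"linear":[0,0,0],"dr":[0,0,0]},{"claw":-1,"linear":[0,0,0],"dr":[0,0,0]},{"claw":-1,"linear":[0,0,0],"dr":[0,0,0]}]'
python3 -m pendant '[{"claw":-1,"linear":[0,0,0],"dr":[0,0,0]},{"claw":-1,"linear":[0,0,0],"dr":[0,0,0]},{"claw":-1,"linear":[0,0,0],"dr":[0,0,0]},{"claw":-1,"linear":[0,0,0],"dr":[0,0,0]},{"claw":-1,"linear":[0,0,0],"dr":[0,0,0]},{"claw":-1,"linear":[0,0,-0.02],"dr":[0,0,0]},{"claw":-1,"linear":[0,0,-0.05],"dr":[0,0,0]},{"claw":-1,"linear":[0,0,-0.1],"dr":[0,0,0]},{"claw":-1,"linear":[0,0,-0.15],"dr":[0,0,0]},{"claw":-1,"linear":[0,0,-0.15],"dr":[0,0,0]}]'
python3 - <<'E'
from h import *
togo([.583,-.239,.30],down(109))
im=r.snapshot("side");cv2.imwrite("pics/s1.png",cv2.resize(im[200:440,180:460,::-1],None,fx=2,fy=2))
E
```

```text
t: 3.48
position: [0.5844, -0.2388, 0.077]
tcp_rot: [1.83, 2.55, 0.001]
force: [-0.3, -0.6, -0.2]
grip_width: 0.039
grasp_force: 0.0
t: 4.32
position: [0.5829, -0.2377, 0.1226]
tcp_rot: [-1.831, -2.551, -0.0]
force: [-0.8, 0.4, -1.6]
grip_width: 0.013
grasp_force: 58.4
t 4.32 q [-0.49  0.55  0.01  1.03  0.    0.76] pos [ 0.5829 -0.2377  0.1226] F [-0.8  0.4 -1.6] w 0.013 gf 58.4
lin units [-0.011 -0.005 -1.774] dr units [-0.002 -0.003 -0.011]
```

View pics/s1.png

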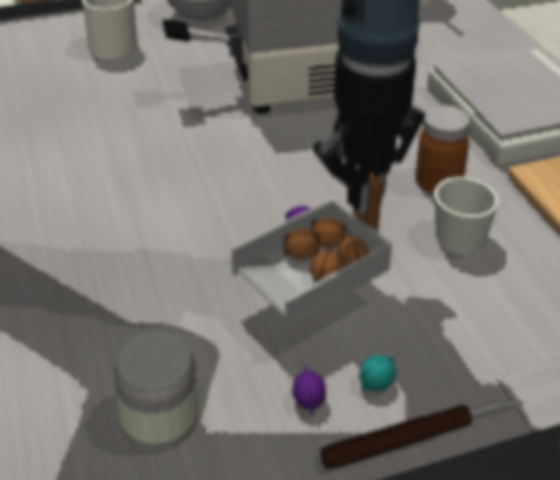

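The tray is held level with all four nuts in it, at about (320,245) in the crop. Next I lift it and carry it to the hopper.

```bash
python3 -m pendant '[{"claw":-1,"linear":[0,0,-0.15],"dr":[0,0,0]},{"claw":-1,"linear":[0,0,-0.2],"dr":[0,0,0]},{"claw":-1,"linear":[0,0,-0.25],"dr":[0,0,0]},{"claw":-1,"linear":[0.05,0.03,-0.25],"dr":[0,0,0]},{"claw":-1,"linear":[0.1,0.07,-0.25],"dr":[0,0,0]},{"claw":-1,"linear":[0.15,0.1,-0.25],"dr":[0,0,0]},{"claw":-1,"linear":[0.2,0.13,-0.2],"dr":[0,0,0]},{"claw":-1,"linear":[0.25,0.16,-0.15],"dr":[0,0,0]},{"claw":-1,"linear":[0.25,0.16,-0.08],"dr":[0,0,0]},{"claw":-1,"linear":[0.25,0.16,0],"dr":[0,0,0]}]'
python3 -m pendant '[{"claw":-1,"linear":[0.25,0.16,0],"dr":[0,0,0]},{"claw":-1,"linear":[0.25,0.16,0],"dr":[0,0,0]},{"claw":-1,"linear":[0.25,0.16,0],"dr":[0,0,0]},{"claw":-1,"linear":[0.25,0.16,0],"dr":[0,0,0]},{"claw":-1,"linear":[0.25,0.16,0],"dr":[0,0,0]},{"claw":-1,"linear":[0.25,0.16,0],"dr":[0,0,0]},{"claw":-1,"linear":[0.25,0.16,0],"dr":[0,0,0]},{"claw":-1,"linear":[0.2,0.14,0],"dr":[0,0,0.05]},{"claw":-1,"linear":[0.15,0.1,0],"dr":[0,0,0.1]},{"claw":-1,"linear":[0.07,0.05,0],"dr":[0,0,0.05]}]'
cat > pour.py <<'E'
import sys
from h import *
psi=103; f=np.array([np.cos(np.radians(psi+90)),np.sin(np.radians(psi+90)),0]); H=np.array([.6366,.1476,0])
def tcp(th,fwd,z): # lip at fwd m forward of hopper centre, height z
    M=down(psi,th); return H+f*fwd+[0,0,z]-M.apply([0,-.1375,.061]),M
if __name__=="__main__":
    th,fwd,z=map(float,sys.argv[1:]); P,M=tcp(th,fwd,z); print("target",P.round(3),"r",np.hypot(*P[:2]).round(3)); togo(P,M)
    s=r.sense(); T=R.from_rotvec(s["tcp_rot"]); L=s["position"]+T.apply([0,-.1375,.061])-H; print("lip now fwd",(L@f).round(3),"side",np.dot(L,np.cross([0,0,1],f)).round(3),"z",L[2].round(3))
E
python3 pour.py 12 0.05 0.215
```

```text
t: 5.2
position: [0.6214, -0.0928, 0.3032]
tcp_rot: [1.83, 2.548, 0.003]
force: [0.7, -0.4, -1.5]
grip_width: 0.0135
grasp_force: 58.6
t: 6.03
position: [0.6854, 0.1598, 0.2996]
tcp_rot: [-1.961, -2.453, -0.001]
force: [-0.2, 0.4, -2.4]
grip_width: 0.0132
grasp_force: 58.6
target [0.707 0.164 0.303] r 0.725
t 6.03 q [0.14 0.7  0.72 1.59 0.   1.49] pos [0.6854 0.1598 0.2996] F [-0.2  0.4 -2.4] w 0.0132 gf 58.6
lin units [-0.008  0.215 -0.036] dr units [-0.4   -0.001 -0.01 ]
lip now fwd 0.087 side -0.002 z 0.239
```

```bash
python3 - <<'E'
from pour import *
s=r.sense(); P=s["position"]; M=R.from_rotvec(s["tcp_rot"])
for i in range(1,22):
    th=3*i; fwd=np.interp(th,[0,12,24,36,63],[.087,.055,.01,-.02,-.02]); z=np.interp(th,[0,12,63],[.239,.215,.21])
    P2,M2=tcp(th,fwd,z); print(th,(M.inv().apply(P2-P)/.1).round(2),P2.round(3)); P,M=P2,M2
E
```

```text
3 [-0.01  0.05 -0.01] [0.69  0.16  0.301]
6 [-0.    0.04 -0.01] [0.694 0.161 0.302]
9 [-0.    0.04 -0.  ] [0.698 0.162 0.303]
12 [0.   0.04 0.  ] [0.702 0.163 0.303]
15 [-0.    0.08 -0.04] [0.708 0.164 0.309]
18 [-0.    0.07 -0.04] [0.714 0.165 0.315]
21 [ 0.    0.07 -0.03] [0.72  0.167 0.32 ]
24 [ 0.    0.07 -0.03] [0.725 0.168 0.325]
27 [-0.    0.03 -0.04] [0.727 0.168 0.33 ]
30 [-0.    0.03 -0.03] [0.728 0.169 0.335]
33 [ 0.    0.03 -0.03] [0.729 0.169 0.339]
36 [ 0.    0.03 -0.03] [0.73  0.169 0.343]
39 [ 0.   -0.04 -0.07] [0.723 0.168 0.346]
42 [-0.   -0.04 -0.07] [0.716 0.166 0.349]
45 [ 0.   -0.04 -0.07] [0.709 0.164 0.352]
48 [-0.   -0.04 -0.07] [0.702 0.163 0.354]
51 [ 0.   -0.04 -0.07] [0.694 0.161 0.356]
54 [-0.   -0.04 -0.07] [0.687 0.159 0.358]
57 [ 0.   -0.04 -0.07] [0.679 0.157 0.359]
60 [-0.   -0.04 -0.07] [0.672 0.156 0.36 ]
63 [ 0.   -0.04 -0.07] [0.664 0.154 0.36 ]
```

```bash
python3 -m pendant '[{"claw":-1,"linear":[0,0.05,-0.01],"dr":[-0.1,0,0]},{"claw":-1,"linear":[0,0.04,-0.01],"dr":[-0.1,0,0]},{"claw":-1,"linear":[0,0.04,0],"dr":[-0.1,0,0]},{"claw":-1,"linear":[0,0.04,0],"dr":[-0.1,0,0]},{"claw":-1,"linear":[0,0.08,-0.04],"dr":[-0.1,0,0]},{"claw":-1,"linear":[0,0,0],"dr":[0,0,0]},{"claw":-1,"linear":[0,0,0],"dr":[0,0,0]},{"claw":-1,"linear":[0,0,0],"dr":[0,0,0]},{"claw":-1,"linear":[0,0,0],"dr":[0,0,0]},{"claw":-1,"linear":[0,0,0],"dr":[0,0,0]}]'
python3 pour.py 15 0.044 0.215
```

```text
t: 6.87
position: [0.7089, 0.1618, 0.3085]
tcp_rot: [1.852, 2.314, 0.303]
force: [0.8, -0.1, -3.7]
grip_width: 0.0136
grasp_force: 59.0
target [0.708 0.164 0.31 ] r 0.727
t 6.87 q [0.13 0.47 0.32 1.16 0.02 1.48] pos [0.7089 0.1618 0.3085] F [ 0.8 -0.1 -3.7] w 0.0136 gf 59.0
lin units [ 0.024 -0.004 -0.011] dr units [-0.003  0.003 -0.011]
lip now fwd 0.043 side 0.002 z 0.214
```

```bash
python3 -m pendant '[{"claw":-1,"linear":[0,0.07,-0.04],"dr":[-0.1,0,0]},{"claw":-1,"linear":[0,0.07,-0.03],"dr":[-0.1,0,0]},{"claw":-1,"linear":[0,0.07,-0.03],"dr":[-0.1,0,0]},{"claw":-1,"linear":[0,0.03,-0.04],"dr":[-0.1,0,0]},{"claw":-1,"linear":[0,0.03,-0.03],"dr":[-0.1,0,0]},{"claw":-1,"linear":[0,0.03,-0.03],"dr":[-0.1,0,0]},{"claw":-1,"linear":[0,0.03,-0.03],"dr":[-0.1,0,0]},{"claw":-1,"linear":[0,-0.04,-0.07],"dr":[-0.1,0,0]},{"claw":-1,"linear":[0,-0.04,-0.07],"dr":[-0.1,0,0]},{"claw":-1,"linear":[0,-0.04,-0.07],"dr":[-0.1,0,0]}]'
python3 -m pendant '[{"claw":-1,"linear":[0,-0.04,-0.07],"dr":[-0.1,0,0]},{"claw":-1,"linear":[0,-0.04,-0.07],"dr":[-0.1,0,0]},{"claw":-1,"linear":[0,-0.04,-0.07],"dr":[-0.1,0,0]},{"claw":-1,"linear":[0,-0.04,-0.07],"dr":[-0.1,0,0]},{"claw":-1,"linear":[0,-0.04,-0.07],"dr":[-0.1,0,0]},{"claw":-1,"linear":[0,-0.04,-0.07],"dr":[-0.1,0,0]},{"claw":-1,"linear":[0,0,0],"dr":[0,0,0]},{"claw":-1,"linear":[0,0,0],"dr":[0,0,0]},{"claw":-1,"linear":[0,0,0],"dr":[0,0,0]},{"claw":-1,"linear":[0,0,0],"dr":[0,0,0]}]'
python3 pour.py 63 -0.02 0.21
python3 - <<'E'
from h import *
a=r.snapshot("top")[130:310,180:380,::-1]; b=r.snapshot("side")[90:270,220:420,::-1]
cv2.imwrite("pics/p1.png",np.hstack([cv2.resize(a,(400,360)),cv2.resize(b,(400,360))]))
E
```

```text
t: 7.7
position: [0.7073, 0.1615, 0.3512]
tcp_rot: [1.58, 1.974, 0.819]
force: [0.9, 0.4, -1.9]
grip_width: 0.0135
grasp_force: 59.2
t: 8.53
position: [0.6628, 0.1513, 0.3602]
tcp_rot: [1.394, 1.742, 1.07]
force: [0.6, 0.1, -1.4]
grip_width: 0.0132
grasp_force: 59.3
target [0.664 0.154 0.36 ] r 0.682
t 8.53 q [ 0.08 -0.07 -0.81 -0.26  0.13  1.5 ] pos [0.6628 0.1513 0.3602] F [ 0.6  0.1 -1.4] w 0.0132 gf 59.3
lin units [0.023 0.008 0.015] dr units [ 0.005  0.011 -0.004]
lip now fwd -0.019 side 0.002 z 0.21
```

View pics/p1.png

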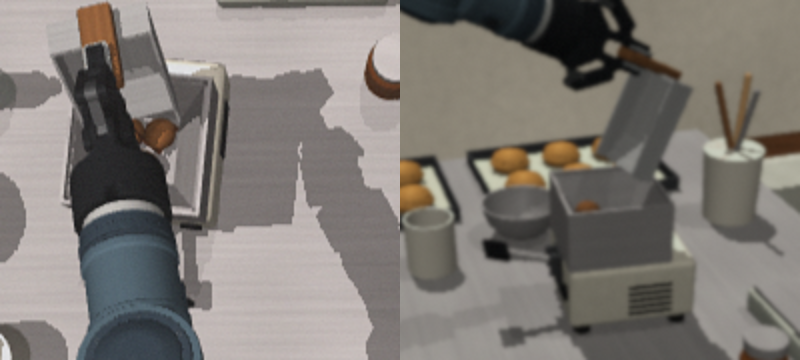

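```bash
python3 -m pendant '[{"claw":-1,"linear":[0,0.09,-0.045],"dr":[0,0,0]},{"claw":-1,"linear":[0,0.09,-0.045],"dr":[0,0,0]},{"claw":-1,"linear":[0,0.09,-0.045],"dr":[0,0,0]},{"claw":-1,"linear":[0,0.09,-0.045],"dr":[0,0,0]},{"claw":-1,"linear":[0,0,0],"dr":[0.15,0,0]},{"claw":-1,"linear":[0,0,0],"dr":[0.2,0,0]},{"claw":-1,"linear":[0,0,0],"dr":[0.2,0,0]},{"claw":-1,"linear":[0,0,0],"dr":[0.2,0,0]},{"claw":-1,"linear":[0,0,0],"dr":[0.2,0,0]},{"claw":-1,"linear":[0,0,0],"dr":[0.2,0,0]}]'
python3 -m pendant '[{"claw":-1,"linear":[0,-0.1,0.05],"dr":[0.2,0,0]},{"claw":-1,"linear":[0,-0.1,0.1],"dr":[0.2,0,0]},{"claw":-1,"linear":[0,-0.1,0.1],"dr":[0.2,0,0]},{"claw":-1,"linear":[0,-0.1,0.1],"dr":[0.2,0,0]},{"claw":-1,"linear":[0,0,0.1],"dr":[0.15,0,0]},{"claw":-1,"linear":[0,0,0],"dr":[0,0,0]},{"claw":-1,"linear":[0,0,0],"dr":[0,0,0]},{"claw":-1,"linear":[0,0,0],"dr":[0,0,0]},{"claw":-1,"linear":[0,0,0],"dr":[0,0,0]},{"claw":-1,"linear":[0,0,0],"dr":[0,0,0]}]'
python3 -c "
from h import *
togo([.583,-.239,.30],down(109))"
```

```text
t: 9.47
position: [0.6621, 0.1513, 0.4008]
tcp_rot: [1.73, 2.162, 0.562]
force: [1.3, 0.4, -1.7]
grip_width: 0.0131
grasp_force: 59.1
t: 10.3
position: [0.6367, 0.1457, 0.3442]
tcp_rot: [1.955, 2.444, 0.022]
force: [0.0, -0.3, -1.9]
grip_width: 0.0135
grasp_force: 59.3
t 10.3 q [0.13 0.55 0.58 1.58 0.   1.48] pos [0.6367 0.1457 0.3442] F [ 0.  -0.3 -1.9] w 0.0135 gf 59.3
lin units [-3.636 -1.375  0.419] dr units [ 0.035  0.003 -0.211]
```

```bash
python3 -m pendant '[{"claw":-1,"linear":[-0.2,-0.08,0],"dr":[0.035,0,0]},{"claw":-1,"linear":[-0.36,-0.136,0],"dr":[0,0,0]},{"claw":-1,"linear":[-0.36,-0.136,0],"dr":[0,0,0]},{"claw":-1,"linear":[-0.36,-0.136,0],"dr":[0,0,0]},{"claw":-1,"linear":[-0.36,-0.136,0],"dr":[0,0,0]},{"claw":-1,"linear":[-0.36,-0.136,0],"dr":[0,0,0]},{"claw":-1,"linear":[-0.36,-0.136,0],"dr":[0,0,0]},{"claw":-1,"linear":[-0.36,-0.136,0],"dr":[0,0,0]},{"claw":-1,"linear":[-0.36,-0.136,0],"dr":[0,0,0]},{"claw":-1,"linear":[-0.36,-0.136,0],"dr":[0,0,0]}]'
python3 -m pendant '[{"claw":-1,"linear":[-0.2,-0.07,0],"dr":[0,0,-0.1]},{"claw":-1,"linear":[0,0,0.1],"dr":[0,0,-0.11]},{"claw":-1,"linear":[0,0,0.2],"dr":[0,0,0]},{"claw":-1,"linear":[0,0,0.3],"dr":[0,0,0]},{"claw":-1,"linear":[0,0,0.3],"dr":[0,0,0]},{"claw":-1,"linear":[0,0,0.3],"dr":[0,0,0]},{"claw":-1,"linear":[0,0,0.3],"dr":[0,0,0]},{"claw":-1,"linear":[0,0,0.2],"dr":[0,0,0]},{"claw":-1,"linear":[0,0,0],"dr":[0,0,0]},{"claw":-1,"linear":[0,0,0],"dr":[0,0,0]}]'
python3 - <<'E'
from h import *
togo([.583,-.239,.077],down(109))
T=r.snapshot("top")[:,:,::-1]; S=r.snapshot("side")[:,:,::-1]
cv2.imwrite("pics/p2.png",np.hstack([cv2.resize(T[130:310,190:310],(400,600)),cv2.resize(S[210:450,240:400],(400,600))]))
E
```

```text
t: 11.13
position: [0.5841, -0.22, 0.3443]
tcp_rot: [1.962, 2.452, -0.005]
force: [0.7, -0.7, -2.3]
grip_width: 0.0133
grasp_force: 59.3
t: 11.97
position: [0.5807, -0.2392, 0.1726]
tcp_rot: [-1.823, -2.554, 0.007]
force: [0.3, -0.9, -0.6]
grip_width: 0.0131
grasp_force: 59.3
t 11.97 q [-0.49  0.52  0.09  1.14 -0.    0.75] pos [ 0.5807 -0.2392  0.1726] F [ 0.3 -0.9 -0.6] w 0.0131 gf 59.3
lin units [-0.006  0.028  0.956] dr units [-0.012 -0.001 -0.001]
```

View pics/p2.png

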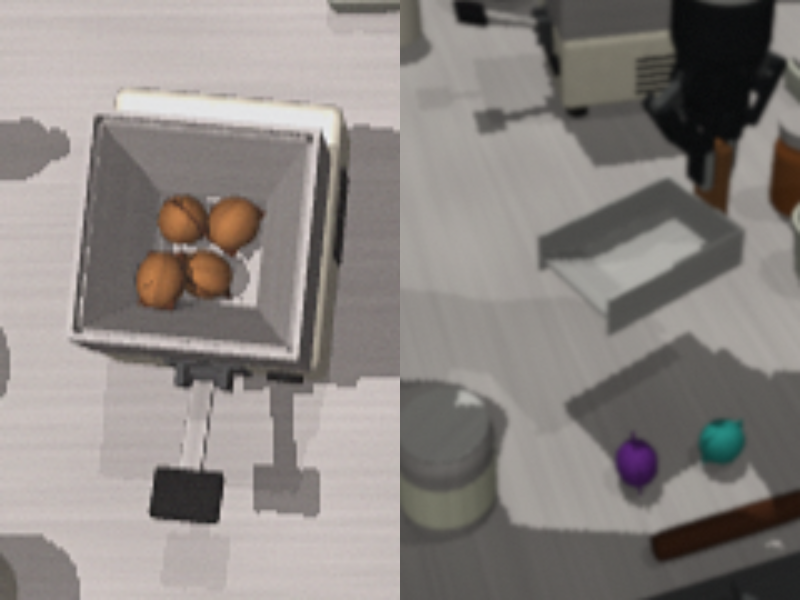

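All four nuts are in the hopper and the tray is empty. Next I lower it to its starting place.

```bash
python3 -m pendant '[{"claw":-1,"linear":[0,0.03,0.15],"dr":[-0.012,0,0]},{"claw":-1,"linear":[0,0,0.25],"dr":[0,0,0]},{"claw":-1,"linear":[0,0,0.2],"dr":[0,0,0]},{"claw":-1,"linear":[0,0,0.15],"dr":[0,0,0]},{"claw":-1,"linear":[0,0,0.1],"dr":[0,0,0]},{"claw":-1,"linear":[0,0,0.05],"dr":[0,0,0]},{"claw":-1,"linear":[0,0,0.03],"dr":[0,0,0]},{"claw":-1,"linear":[0,0,0.02],"dr":[0,0,0]},{"claw":-1,"linear":[0,0,0],"dr":[0,0,0]},{"claw":-1,"linear":[0,0,0],"dr":[0,0,0]}]'
python3 -c "
from h import *
togo([.583,-.239,.077],down(109))"
```

```text
t: 12.9
position: [0.5852, -0.2391, 0.0777]
tcp_rot: [1.824, 2.556, 0.001]
force: [0.7, -0.3, -1.1]
grip_width: 0.0131
grasp_force: 59.3
t 12.9 q [-0.49  0.59 -0.05  0.93  0.    0.75] pos [ 0.5852 -0.2391  0.0777] F [ 0.7 -0.3 -1.1] w 0.0131 gf 59.3
lin units [ 0.008 -0.021  0.007] dr units [ 0.003  0.001 -0.001]
```

```bash
python3 -m pendant '[{"claw":-1,"linear":[0,0,0.01],"dr":[0,0,0]},{"claw":-1,"linear":[0,0,0],"dr":[0,0,0]},{"claw":-0.5,"linear":[0,0,0],"dr":[0,0,0]},{"claw":-0.2,"linear":[0,0,0],"dr":[0,0,0]},{"claw":0.2,"linear":[0,0,0],"dr":[0,0,0]},{"claw":0.2,"linear":[0,0,0],"dr":[0,0,0]},{"claw":0.2,"linear":[0,0,-0.1],"dr":[0,0,0]},{"claw":0.2,"linear":[0,0,-0.2],"dr":[0,0,0]},{"claw":0.2,"linear":[0,0,-0.3],"dr":[0,0,0]},{"claw":0.2,"linear":[0,0,-0.4],"dr":[0,0,0]}]'
python3 -m pendant '[{"claw":0.2,"linear":[0,0,-0.4],"dr":[0,0,0]},{"claw":0.2,"linear":[0,0,-0.3],"dr":[0,0,0]},{"claw":-1,"linear":[0,0,-0.2],"dr":[0,0,0]},{"claw":-1,"linear":[0,0,0],"dr":[0,0,0]},{"claw":-1,"linear":[0,0,0],"dr":[0,0,0]},{"claw":-1,"linear":[0,0,0],"dr":[0,0,0]},{"claw":-1,"linear":[0,0,0],"dr":[0,0,0]},{"claw":-1,"linear":[0,0,0],"dr":[0,0,0]},{"claw":-1,"linear":[0,0,0],"dr":[0,0,0]},{"claw":-1,"linear":[0,0,0],"dr":[0,0,0]}]'
python3 - <<'E'
from h import *
togo([.480,.166,.25],down(84))
T=r.snapshot("side")[:,:,::-1]
cv2.imwrite("pics/p3.png",T[180:460,200:480])
E
```

```text
t: 13.73
position: [0.5826, -0.2378, 0.1746]
tcp_rot: [-1.822, -2.552, 0.0]
force: [0.2, 0.2, -0.5]
grip_width: 0.0513
grasp_force: 0.0
t: 14.57
position: [0.5841, -0.2387, 0.2647]
tcp_rot: [-1.824, -2.555, -0.001]
force: [-0.2, -0.1, -0.1]
grip_width: -0.0002
grasp_force: 0.0
t 14.57 q [-0.49  0.5   0.29  1.36  0.    0.75] pos [ 0.5841 -0.2387  0.2647] F [-0.2 -0.1 -0.1] w -0.0002 gf 0.0
lin units [4.165 0.33  0.155] dr units [-0.003 -0.003  0.832]
```

View pics/p3.png

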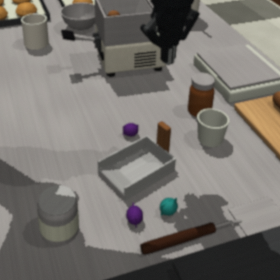

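The tray stands flat, empty and free at about (138,168) in the crop. Next is the lever, with the fingers shut.

```bash
python3 -m pendant '[{"claw":-1,"linear":[0.38,0.03,0],"dr":[0,0,0]},{"claw":-1,"linear":[0.38,0.03,0],"dr":[0,0,0]},{"claw":-1,"linear":[0.38,0.03,0],"dr":[0,0,0]},{"claw":-1,"linear":[0.38,0.03,0],"dr":[0,0,0]},{"claw":-1,"linear":[0.38,0.03,0],"dr":[0,0,0]},{"claw":-1,"linear":[0.38,0.03,0],"dr":[0,0,0]},{"claw":-1,"linear":[0.38,0.03,0],"dr":[0,0,0]},{"claw":-1,"linear":[0.38,0.03,0],"dr":[0,0,0]},{"claw":-1,"linear":[0.38,0.03,0],"dr":[0,0,0]},{"claw":-1,"linear":[0.38,0.03,0],"dr":[0,0,0]}]'
python3 -m pendant '[{"claw":-1,"linear":[0.36,0.03,0],"dr":[0,0,0]},{"claw":-1,"linear":[0,0,0.2],"dr":[0,0,0.2]},{"claw":-1,"linear":[0,0,0.2],"dr":[0,0,0.2]},{"claw":-1,"linear":[0,0,0.2],"dr":[0,0,0.2]},{"claw":-1,"linear":[0,0,0.2],"dr":[0,0,0.23]},{"claw":-1,"linear":[0,0,0],"dr":[0,0,0]},{"claw":-1,"linear":[0,0,0],"dr":[0,0,0]},{"claw":-1,"linear":[0,0,0],"dr":[0,0,0]},{"claw":-1,"linear":[0,0,0],"dr":[0,0,0]},{"claw":-1,"linear":[0,0,0],"dr":[0,0,0]}]'
python3 - <<'E'
from h import *
togo([.479,.166,.145],down(84))
T=r.snapshot("top")[:,:,::-1]; S=r.snapshot("side")[:,:,::-1]
cv2.imwrite("pics/p4.png",np.hstack([cv2.resize(T[200:320,190:310],(400,400)),cv2.resize(S[150:270,210:330],(400,400))]))
E
```

```text
t: 15.45
position: [0.4886, 0.1319, 0.266]
tcp_rot: [-1.825, -2.557, -0.001]
force: [1.0, 0.5, 0.1]
grip_width: -0.0001
grasp_force: 0.0
t: 16.28
position: [0.4817, 0.1654, 0.1874]
tcp_rot: [2.332, 2.104, 0.004]
force: [-0.1, 0.0, -0.4]
grip_width: 0.0001
grasp_force: 0.0
t 16.28 q [ 0.21  0.27 -0.25  1.05  0.    1.88] pos [0.4817 0.1654 0.1874] F [-0.1  0.  -0.4] w 0.0001 gf 0.0
lin units [ 0.002 -0.028  0.424] dr units [ 0.005 -0.003  0.004]
```

View pics/p4.png

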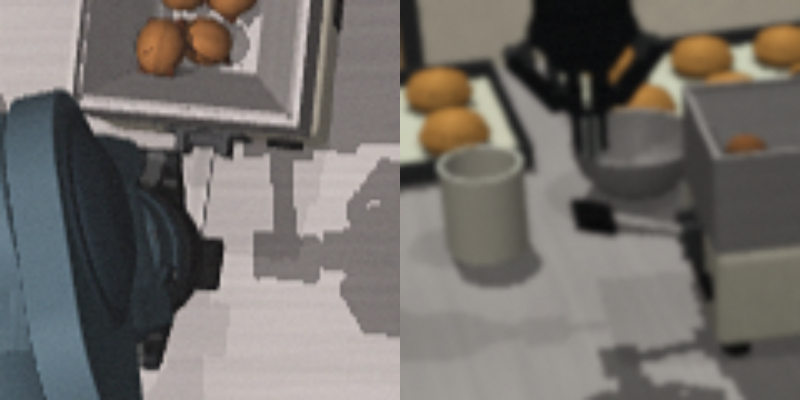

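The shut fingertips at about (588,150) hang straight over the pad at (595,215) in the side half of the crop. Now I press down.

```bash
python3 -m pendant '[{"claw":-1,"linear":[0,-0.03,0.2],"dr":[0,0,0]},{"claw":-1,"linear":[0,0,0.2],"dr":[0,0,0]},{"claw":-1,"linear":[0,0,0.06],"dr":[0,0,0]},{"claw":-1,"linear":[0,0,0.06],"dr":[0,0,0]},{"claw":-1,"linear":[0,0,0.06],"dr":[0,0,0]},{"claw":-1,"linear":[0,0,0.06],"dr":[0,0,0]},{"claw":-1,"linear":[0,0,0.06],"dr":[0,0,0]},{"claw":-1,"linear":[0,0,0.06],"dr":[0,0,0]},{"claw":-1,"linear":[0,0,0.06],"dr":[0,0,0]},{"claw":-1,"linear":[0,0,0],"dr":[0,0,0]}]'
python3 -m pendant '[{"claw":-1,"linear":[0,0,0.03],"dr":[0,0,0]},{"claw":-1,"linear":[0,0,0.03],"dr":[0,0,0]},{"claw":-1,"linear":[0,0,0.03],"dr":[0,0,0]},{"claw":-1,"linear":[0,0,0.03],"dr":[0,0,0]},{"claw":-1,"linear":[0,0,0],"dr":[0,0,0]},{"claw":-1,"linear":[0,0,0],"dr":[0,0,0]},{"claw":-1,"linear":[0,0,0],"dr":[0,0,0]},{"claw":-1,"linear":[0,0,0],"dr":[0,0,0]},{"claw":-1,"linear":[0,0,0],"dr":[0,0,0]},{"claw":-1,"linear":[0,0,0],"dr":[0,0,0]}]'
```

```text
t: 17.22
position: [0.4773, 0.1659, 0.1038]
tcp_rot: [-2.332, -2.103, -0.001]
force: [-3.8, 0.7, 7.6]
grip_width: 0.0002
grasp_force: 3.8
t: 18.05
position: [0.4783, 0.1658, 0.093]
tcp_rot: [2.333, 2.103, 0.003]
force: [-2.2, 0.5, 6.8]
grip_width: 0.0
grasp_force: 3.2
```

```bash
python3 -m pendant '[{"claw":-1,"linear":[0,0,0.01],"dr":[0,0,0]},{"claw":-1,"linear":[0,0,0.01],"dr":[0,0,0]},{"claw":-1,"linear":[0,0,0.01],"dr":[0,0,0]},{"claw":-1,"linear":[0,0,0.01],"dr":[0,0,0]},{"claw":-1,"linear":[0,0,0],"dr":[0,0,0]},{"claw":-1,"linear":[0,0,0],"dr":[0,0,0]},{"claw":-1,"linear":[0,0,0],"dr":[0,0,0]},{"claw":-1,"linear":[0,0,0],"dr":[0,0,0]},{"claw":-1,"linear":[0,0,0],"dr":[0,0,0]},{"claw":-1,"linear":[0,0,0],"dr":[0,0,0]}]'; python3 -c "
from h import *
togo([.479,.166,.085],down(84))"
```

```text
t: 18.88
position: [0.4789, 0.1658, 0.0894]
tcp_rot: [2.333, 2.102, 0.004]
force: [-1.7, -0.5, 7.6]
grip_width: 0.0002
grasp_force: 4.0
t 18.88 q [ 0.21  0.36 -0.41  0.8   0.    1.88] pos [0.4789 0.1658 0.0894] F [-1.7 -0.5  7.6] w 0.0002 gf 4.0
lin units [0.002 0.    0.044] dr units [ 0.005 -0.002  0.002]
```

```bash
python3 -m pendant '[{"claw":-1,"linear":[0,0,0.01],"dr":[0,0,0]},{"claw":-1,"linear":[0,0,0.01],"dr":[0,0,0]},{"claw":-1,"linear":[0,0,0.01],"dr":[0,0,0]},{"claw":-1,"linear":[0,0,0],"dr":[0,0,0]},{"claw":-1,"linear":[0,0,0],"dr":[0,0,0]},{"claw":-1,"linear":[0,0,0],"dr":[0,0,0]},{"claw":-1,"linear":[0,0,0],"dr":[0,0,0]},{"claw":-1,"linear":[0,0,0],"dr":[0,0,0]},{"claw":-1,"linear":[0,0,0],"dr":[0,0,0]},{"claw":-1,"linear":[0,0,0],"dr":[0,0,0]}]'
```

```text
t: 19.72
position: [0.4794, 0.1658, 0.0876]
tcp_rot: [2.332, 2.102, 0.006]
force: [-3.8, -0.9, 17.0]
grip_width: 0.0001
grasp_force: 8.6
```

The force jumped to 17 N while the tip moved less than commanded, so the lever is at the stop. I'll add a small margin and take one look.

```bash
python3 -m pendant '[{"claw":-1,"linear":[0,0,0.005],"dr":[0,0,0]},{"claw":-1,"linear":[0,0,0],"dr":[0,0,0]},{"claw":-1,"linear":[0,0,0],"dr":[0,0,0]},{"claw":-1,"linear":[0,0,0],"dr":[0,0,0]},{"claw":-1,"linear":[0,0,0],"dr":[0,0,0]},{"claw":-1,"linear":[0,0,0],"dr":[0,0,0]},{"claw":-1,"linear":[0,0,0],"dr":[0,0,0]},{"claw":-1,"linear":[0,0,0],"dr":[0,0,0]},{"claw":-1,"linear":[0,0,0],"dr":[0,0,0]},{"claw":-1,"linear":[0,0,0],"dr":[0,0,0]}]'
python3 - <<'E'
from h import *
S=r.snapshot("side")[:,:,::-1]
print(proj("side",[.4813,.1657,.062]))
cv2.imwrite("pics/p5.png",cv2.resize(S[150:270,210:330],(480,480)))
E
```

```text
t: 20.55
position: [0.4795, 0.1658, 0.0875]
tcp_rot: [2.332, 2.102, 0.006]
force: [-6.0, -2.4, 19.4]
grip_width: -0.0001
grasp_force: 10.1
[269.32451319 229.01101931]
```

View pics/p5.png

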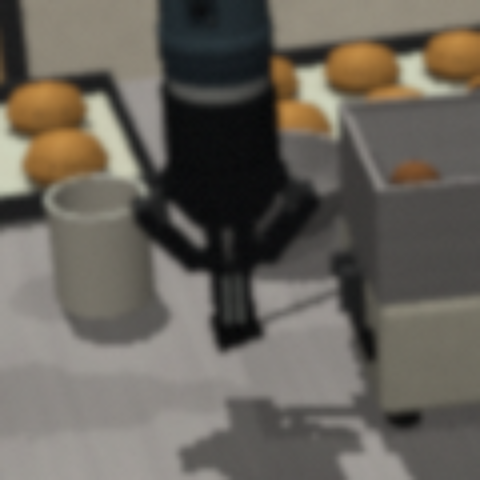

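The lever slopes down, with the pad at about (237,325) in the crop. That matches the predicted fully-down position, and the fingers are on it at 19 N.

```bash
python3 -c "
from workcell import r
print(r.finish_job())"
```

```text
the job is handed in; nothing more can be done
None
```

All four walnuts are in the hopper, the empty tray stands flat at its starting place, and I handed the job in at about 21 s with the shut fingers holding the lever fully down at its stop (about 19 N).

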